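# Lock the thickness stop of a tortilla press

### The arm

A 6-joint arm with a two-finger parallel gripper is mounted at the origin on a cart in front of the work surface, level with it; the furniture and walls round the work are solid. World frame = base frame: x ahead of the robot, y to its left, z up, the work surface at z = 0. Lengths are in mm, angles in rad, forces in N, time in s.
With the tool pointing down it reaches from about 300 to 775 mm from the base axis. Payload 14.6 kg.
Tool frame: the origin (TCP) lies at the very end of the fingers, on their centre line; the grasp point (between the pads) lies 19 mm behind it (grip_point_offset is the distance from the TCP to the grasp point, in mm); z points along the fingers, y is the line along which they close (so a half turn about z gives the same grasp; the last joint's range is limited). The gripper opens to 94 mm and grips with 3 to 60 N. Pads are 16 mm wide; open, the fingers measure 119 mm over their backs; the gripper's body (75 mm by 177 mm) begins 78 mm behind the grasp point.
Start: joints at [1.237, 0.3, 1.521, -0, 1.321, -0.067], TCP at [145.003, 530.531, 205.446] pointing down, gripper open.
Joint ranges: [-3.03, 3.03], [-0.79, 2.21], [0.23, 2.52], [-1.04, 4.18], [0, 3.07], [-2.55, 2.55]. Speed limits (rad/s): [2.22, 2.22, 2.57, 3.14, 3.14, 3.14].

### API

Orientations are given as [roll, pitch, yaw] about the fixed x, y, z axes, in that order (R = Rz(yaw) Ry(pitch) Rx(roll)).
In Python, from cell import read_state, camera, camera_info, sign_off, grip_point_offset gives the robot as it stands.
- The arm moves only by the shell command python3 -m handwheel 'ROWS' [FORCE]. ROWS is text: rows parted by semicolons, each of 5 numbers parted by spaces: the shift along the world's x, y, z in units of 40 mm (1.0 is 40 mm), then the turn about the world's z in units of 5 degrees (1.0 is 5 degrees), then the closure, from 0 (fully open) to 1 (shut). In form: dx dy dz yaw gripper; .... A call has 1 to 12 rows; each row shifts and turns the commanded pose from where the row before left it; what a row does not reach is not made up. A row lasts 1/12 s, in which the tool goes at most 41.7 mm and 7.16 degrees, less where a joint would pass 70% of its speed; a pose out of reach is approached as far as the arm can. A call is refused whole if a number of a shift passes 1 or a number of a turn 1, either way. A call with a gripper value outside its range is refused whole. The fingers move at their own pace and stop on an object; FORCE is the grip in N (left out, the last holds). Time passes only in rows, so rows that do not move let the fingers close. It gives the time, the measured TCP pose, the force, the opening and the grip force at its end, in the units of the state.
- read_state(): the state, without advancing time (a new reading comes with each control period).
- camera(name): name is "scene" or "side" or "wrist"; returns (picture, depth): 480x640x3 uint8, red, green, blue; 480x640 float32, mm along the optical axis (not along the pixel's ray), 0 where there is no reading.
- camera_info(name): a dict with "intrinsics" (3x3 intrinsics, pixels), "world_from_camera" (4x4, takes a point from camera to world coordinates). Camera axes: x right, y down, z forward; pixel columns grow to the right and rows downward; lengths in mm; the calibration is good to about 2 mm. A picture is of the moment at which its call begins: read the wrist's pose just before it. camera_info takes no time and is no camera call; for the wrist camera it gives the pose at the moment of the call.
- sign_off(): hands the job in; it is judged then, once.
The state is a dict: "clock": time; "joints": joint angles; "qd": joint speeds; "effort": joint torques, N m; "eef_pos": TCP position; "eef_rot": TCP orientation; "wrist_force": force on the tool from outside, world axes, zero at the start; "moment": the same for the moment, N m; "finger_gap": finger opening in mm; "finger_force": force on a finger pad.
Only numpy, scipy, OpenCV 4.12 (cv2) and the standard library are available. Lean on these libraries where they do the work, as an engineer would, in place of code of your own. Each camera call takes 0.05 s, during which the arm holds its last target. There are 200 camera calls.

### The job

The stop screw of the open tortilla press is already set to the right thickness, but its jam nut is still loose. Stand the T-key on the screw's square head so that the press's fork can stop its bar, tighten the round knurled jam nut below it clockwise against the lug to about 0.5 N m (no more than 0.8) so that the key, held by the fork, keeps the screw from turning along and its setting stays, then lift the key off and stand it back on the worktop well clear of the press. Leave the salt shaker, the tomato and the honey jar where they are.

Things in the scene. Friction and masses are not known exactly. Their poses are not given: they have to be found in the camera images.
- press: Cast aluminium tortilla press, fixed. Origin on the worktop under the centre of its round lower plate (180 mm across, top 78 mm up); x points from the front (lever side, towards the robot) to the hinge, y to its left. The open lid stands 0.3 m high, 110 to 180 mm behind the origin. A flat lug at the front left, 36 mm wide, top 45 mm up, carries the upright stop screw at x -105, y +115 mm.
- fork: Aluminium fork at the press's front that carries the lever; same origin and axes as the press. Cheeks at y -32 to -22 and +22 to +32 mm, x -152 to -118 mm, up to 115 mm high. The left cheek's flat rear edge (x -118) stops the bar of a key on the stop screw when the screw is dragged clockwise. The lever lies folded forward, towards the robot.
- head (a point): On the stop screw's axis, at the foot of its square head, 70 mm above the worktop, on a collar 25 mm across and 4 mm thick. The head above is 16 mm square, 10 mm high, plus a 3 mm dome. Axes turn with the screw; at screw value 0 the square's sides are parallel to the press's x and y. The screw alone turns at about 0.06 N m.
- stop_screw (a joint): Angle of the stop screw in rad, clockwise seen from above positive. It starts within 0.08 of 0; its setting is kept while it is within 0.4 of 0.
- nut (a point): Centre of the round knurled jam nut under the collar: 44 mm across, 16 mm high, upright. Clockwise from above it goes down, 2.5 mm a turn; 0.7 to 1.5 rad on the screw bring it onto its spring washer (centre then 54.5 mm up). Stiff thread (0.15 N m): takes the screw along unless that is held. On the washer the torque rises from 0.27 to 0.85 N m in 0.5 rad, then steeply. Stays as left.
- key_mid (a point): Centre of the block of the loose steel T-key, 13 mm above its underside. The block is 28 mm square, 26.5 mm high, sides parallel to the key's x and y, with a square socket 17.4 mm wide, 13.5 mm deep in its underside. A round bar (8 mm thick, 10 at the ends, 192 mm long) runs through it along the key's y, 19.5 mm above the underside. 0.18 to 0.29 kg; stands on the worktop.
- key: The same T-key: origin at the centre of its underside (socket mouth), z up, y along the bar, both halves alike. Seated, its underside rests on the screw's collar; with the bar along the press's y, one bar end then lies on the plate side of the left fork cheek, about 9 mm from its rear edge.
- salt_shaker: Glass salt shaker, 44 mm across, 90 mm high; bystander; origin under its centre.
- tomato: Red tomato, 74 mm across, 69 mm high; bystander; origin under its centre.
- honey_jar: Honey jar with a green lid, 68 mm across, 84 mm high; bystander; origin under its centre.
Things that resemble listed ones, but are neither listed nor needed, are in the scene too. What is shaped like the key but brown or yellow is not meant.

How it is judged:
By the outcome, as a careful person would: the job done as asked, in the order asked, and still so for the second after the job is handed in, with the robot touching nothing.
It also fails if it takes over 72 s, if anything falls off the work surface, if the arm or the gripper's body presses on something with over 40 N, if the wrist force passes 120 N, or if a joint passes its speed limit or range.

## Working session

There is one attempt and no reset: what is moved stays moved. The work goes in short steps, Python scripts to look and compute and a shell command to move; the robot and the scene stay as the last step left them, time stands still between calls to the robot, and variables do not carry over. Pictures are saved under pics/ and viewed, at most 10 in all, crops included, and the job is handed in when it is done.

```bash
ls; mkdir -p pics
cat > h.py <<'E'
import numpy as np, cv2
from cell import *
def snap(name, tag):
    info=camera_info(name); p,d=camera(name)
    np.savez(f'pics/{tag}.npz',p=p,d=d,K=info['intrinsics'],T=info['world_from_camera'])
    cv2.imwrite(f'pics/{tag}.png',p[:,:,::-1]); return p,d,np.array(info['intrinsics']),np.array(info['world_from_camera'])
def load(tag):
    z=np.load(f'pics/{tag}.npz'); return z['p'],z['d'],z['K'],z['T']
def cloud(d,K,T):
    v,u=np.mgrid[:d.shape[0],:d.shape[1]]
    c=np.stack([(u-K[0,2])/K[0,0]*d,(v-K[1,2])/K[1,1]*d,d],-1)
    w=c@T[:3,:3].T+T[:3,3]; w[d<=0]=np.nan; return w
E
python3 - <<'E'
from h import *
s=read_state(); print(s)
a=[snap(n,n+'0')[0] for n in('scene','side')]
E
```

```text
pics
{'clock': 0.0, 'joints': array([ 1.23742542e+00,  3.00479547e-01,  1.52155644e+00,  2.14180990e-05,
        1.32070694e+00, -6.65771911e-02]), 'qd': array([-0.00125924, -0.00016757, -0.00116672, -0.00171195,  0.00107059,
       -0.00046879]), 'effort': array([ 3.50549679e-03, -5.31814384e+01, -3.52730405e+01,  7.09880982e-02,
        2.44872255e-02, -8.48633658e-05]), 'eef_pos': array([144.90382519, 530.30468326, 204.89212409]), 'eef_rot': array([-3.14044631e+00, -9.72246943e-05,  2.87479357e+00]), 'wrist_force': array([-0.13059863,  0.61367219,  0.55585043]), 'moment': array([-0.02176815, -0.00613053,  0.01997067]), 'finger_force': 0.0, 'finger_gap': 94.34332075178887}
```

View pics/scene0.png

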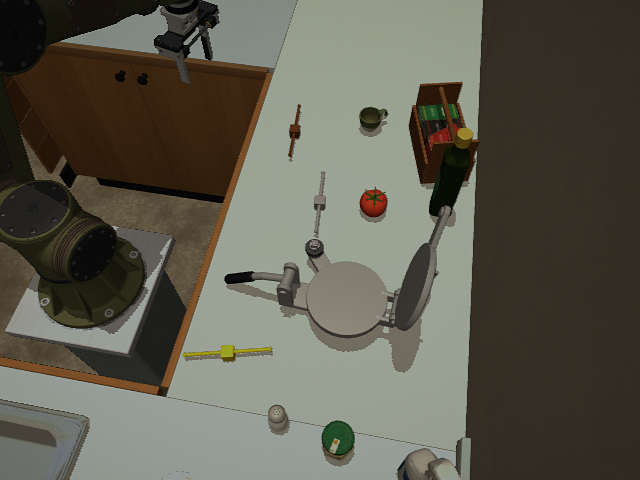

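View pics/side0.png

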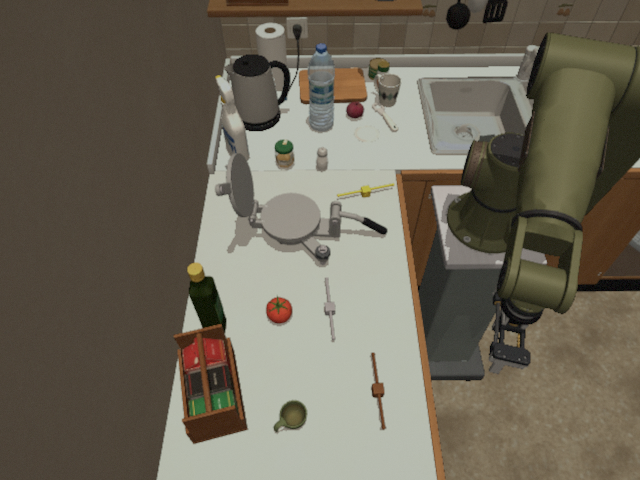

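Three things could be taken for the key in the scene view: brown (295,130), yellow (228,352) and grey steel (320,202). I choose the grey one. The stop screw is at (314,246), the tomato at (373,202), the shaker at (277,416) and the jar at (338,440). Next I measure, and check the choice in a close crop.

Run:
```python
from h import *
for tag,kb,sb in (('scene0',(300,165,340,240),(295,230,330,265)),('side0',(315,270,345,345),(305,240,340,265))):
    p,d,K,T=load(tag); w=cloud(d,K,T)
    x0,y0,x1,y1=kb; r=w[y0:y1,x0:x1].reshape(-1,3); c=p[y0:y1,x0:x1].reshape(-1,3).astype(int)
    m=(r[:,2]>10)&(r[:,2]<45); q=r[m]
    print(tag,'key n',m.sum(),'mean',q.mean(0).round(1))
    top=q[q[:,2]>23.5]; print(' top',len(top),np.median(top,0).round(1), top.min(0).round(1),top.max(0).round(1))
    rr=cv2.minAreaRect(q[:,:2].astype(np.float32)); print(' rect',rr)
    v=np.linalg.eigh(np.cov(q[:,:2].T))[1][:,1]; print(' bar yaw deg',np.degrees(np.arctan2(v[1],v[0])))
    x0,y0,x1,y1=sb; r=w[y0:y1,x0:x1].reshape(-1,3)
    for lo,hi in ((77,90),(66,76),(55,66),(40,49)):
        t=r[(r[:,2]>lo)&(r[:,2]<hi)]
        if len(t): print(' screw',lo,hi,len(t),np.median(t,0).round(1),t.min(0).round(1),t.max(0).round(1))
    # plate
    z=w[...,2]; m=(np.abs(z-78)<4)&(w[...,0]>200)&(w[...,0]<800)
    n,l,st,ce=cv2.connectedComponentsWithStats(m.astype(np.uint8)); k=1+np.argmax(st[1:,4]); pts=w[l==k]
    (cx,cy),rad=cv2.minEnclosingCircle(pts[:,:2].astype(np.float32)); print(' plate',cx,cy,rad,np.median(pts[:,2]))
    cv2.imwrite(f'pics/plate_{tag}.png',(l==k).astype(np.uint8)*255)
p,d,K,T=load('scene0'); a=cv2.resize(p[160:320,220:400],None,fx=4.4,fy=3.7,interpolation=cv2.INTER_CUBIC)
cv2.imwrite('pics/crop1.png',a[:,:,::-1])
```

```text
scene0 key n 290 mean [501.4 308.5  23.2]
 top 138 [500.9 312.2  25.6] [486.8 217.6  23.6] [515.  405.9  32.8]
 rect ((501.24755859375, 313.322265625), (27.076875686645508, 195.75233459472656), 3.741194009780884)
 bar yaw deg 94.61847168946187
 screw 77 90 42 [519.2 150.3  80.9] [510.9 142.   77.5] [526.9 158.6  84.1]
 screw 66 76 43 [521.2 144.2  69.4] [501.2 131.6  66. ] [534.7 157.3  75.8]
 screw 55 66 168 [520.3 144.4  61.7] [496.7 130.1  55.3] [540.1 174.8  66. ]
 screw 40 49 154 [538.2 127.9  44.8] [508.5 114.2  40.4] [559.2 150.9  48.9]
 plate 623.0864868164062 25.6605224609375 98.55390167236328 77.66409681921823
side0 key n 276 mean [499.1 318.3  23.8]
 top 152 [498.7 319.   26.1] [485.1 222.4  23.5] [512.4 409.8  33.2]
 rect ((498.6871337890625, 312.9682922363281), (194.43736267089844, 27.335763931274414), 89.47246551513672)
 bar yaw deg 94.68557899427054
 screw 77 90 24 [516.1 153.5  80.1] [510.2 145.2  77.1] [524.6 164.   84.5]
 screw 66 76 44 [517.5 158.   68.1] [498.7 140.   66. ] [536.1 172.9  74.9]
 screw 55 66 92 [516.2 161.1  61.9] [495.9 129.   55.2] [536.2 176.   66. ]
 screw 40 49 129 [545.  118.3  44.6] [501.8  99.3  40.4] [568.8 171.   48.8]
 plate 621.0377197265625 32.01671600341797 98.54837036132812 78.11808932814347
```

View pics/crop1.png

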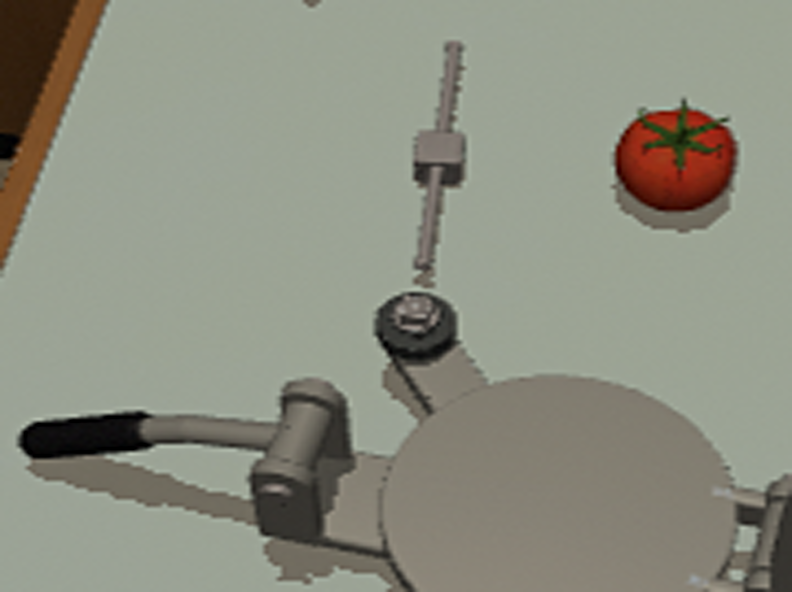

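The crop shows the grey steel T-key, with its block at crop (440,150) and its bar clearly standing above the worktop. The stop screw with its black nut is at (415,318), and the fork at (290,460). Moving above the key.

```bash
python3 -m handwheel '.81 -.55 .1 -1 0;.81 -.55 .1 -1 0;.81 -.55 .1 -1 0;.81 -.55 .1 -1 0;.81 -.55 .1 -1 0;.81 -.55 .1 -1 0;.81 -.55 0 -1 0;.81 -.55 0 -1 0;.81 -.55 0 -1 0;.81 -.55 0 -1 0;.81 -.55 0 -1 0;0 0 0 -1 0' 20; python3 -m handwheel '0 0 0 -1 0;0 0 0 -1 0;0 0 0 0 0'
python3 - <<'E'
from h import *
s=read_state(); print(s['eef_pos'],s['eef_rot'],s['joints'])
p,d,K,T=snap('wrist','w1'); print(T.round(3))
E
```

```text
clock: 1.1
eef_pos: [505.4, 284.5, 228.5]
eef_rot: [-3.141, 0.001, 1.819]
wrist_force: [-0.4, 0.0, 0.3]
finger_gap: 94.0
finger_force: 0.0
clock: 1.35
eef_pos: [501.4, 288.2, 229.0]
eef_rot: [-3.141, 0.0, 1.648]
wrist_force: [0.3, 0.4, 0.2]
finger_gap: 94.0
finger_force: 0.0
[501.44896855 288.24730712 228.9889652 ] [-3.14078848e+00  3.24618901e-04  1.64846808e+00] [ 4.58385641e-01  3.47676970e-01  1.40321158e+00 -2.59938505e-06
  1.39157133e+00  3.80714480e-01]
[[ 9.97000e-01  7.70000e-02  1.70000e-02  4.96469e+02]
 [ 7.90000e-02 -9.69000e-01 -2.34000e-01  3.53998e+02]
 [-1.00000e-03  2.35000e-01 -9.72000e-01  4.08752e+02]
 [ 0.00000e+00  0.00000e+00  0.00000e+00  1.00000e+00]]
```

View pics/w1.png

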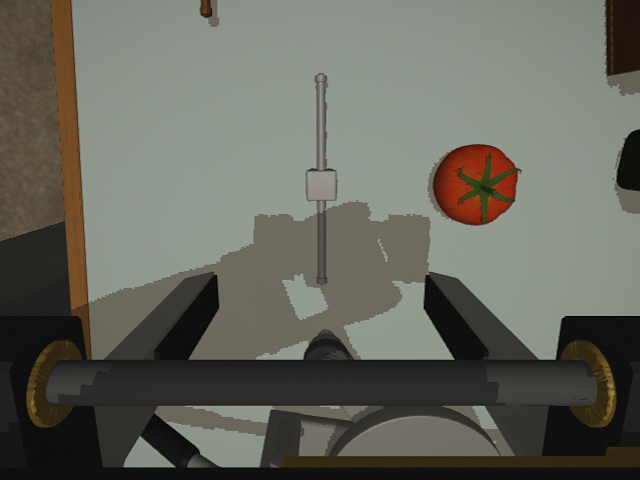

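The wrist view shows the steel key's block at (321,185), with bar ends at (321,78) and (322,280), and the tomato at (477,185). I measure the key, then look at the press the same way.

```bash
python3 - <<'E'
from h import *
p,d,K,T=load('w1'); w=cloud(d,K,T)
r=w[65:290,300:345].reshape(-1,3); q=r[(r[:,2]>10)&(r[:,2]<40)]
top=q[(q[:,2]>24.0)&(np.abs(q[:,1]-313)<25)]; print(len(q),np.median(q[:,2]),'top',len(top),top.mean(0),top.min(0),top.max(0),cv2.minAreaRect(top[:,:2].astype(np.float32)))
b=q[np.abs(q[:,1]-313)>20]; v=np.linalg.eigh(np.cov(b[:,:2].T))[1][:,1]; print(b[:,1].min(),b[:,1].max(),b.mean(0),np.degrees(np.arctan2(v[1],v[0])))
c=np.polyfit(b[:,1],b[:,0],1); print('x of bar at y=313',np.polyval(c,313), 'mid of ends',(b[:,1].min()+b[:,1].max())/2)
E
python3 -m handwheel '.06 -.6 .3 0 0;.06 -.6 .3 0 0;.06 -.6 .3 0 0;.06 -.6 .3 0 0;.06 -.6 .3 0 0;.06 -.6 .3 0 0;.06 -.5 .2 0 0;0 0 0 0 0;0 0 0 0 0'
python3 - <<'E'
from h import *
s=read_state(); print(s['eef_pos'],s['eef_rot'])
p,d,K,T=snap('wrist','w2'); print(T.round(3))
E
```

```text
2490 24.770127631326773 top 1015 [498.92900613 313.10169057  27.19687074] [484.826412   288.46442336  24.05028052] [513.24199791 337.91281526  30.32401743] ((498.9830017089844, 313.3580322265625), (26.751455307006836, 49.59491729736328), 4.088482856750488)
216.63978399939919 409.8567599844051 [498.14490689 320.4698646   23.81549507] 94.72189155001091
x of bar at y=313 498.7610764404421 mid of ends 313.24827199190213
clock: 2.15
eef_pos: [518.3, 124.2, 309.6]
eef_rot: [3.141, -0.0, 1.654]
wrist_force: [-0.4, 0.1, -0.6]
finger_gap: 93.9
finger_force: 0.0
[518.26574069 124.16683449 309.621421  ] [ 3.14103681e+00 -1.44746152e-04  1.65429133e+00]
[[ 9.96000e-01  8.20000e-02  2.00000e-02  5.12664e+02]
 [ 8.40000e-02 -9.69000e-01 -2.33000e-01  1.89772e+02]
 [ 0.00000e+00  2.34000e-01 -9.72000e-01  4.89415e+02]
 [ 0.00000e+00  0.00000e+00  0.00000e+00  1.00000e+00]]
```

View pics/w2.png

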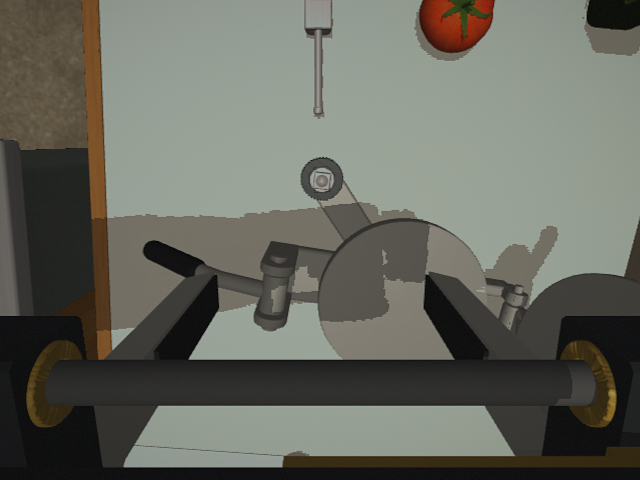

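The screw head's square is at (321,180) inside the black nut. The left fork cheek is at about (280,252), the plate rim centre near (402,300), and the lug runs down-right from the nut.

Run:
```python
from h import *
from scipy.optimize import least_squares
p,d,K,T=load('w2'); w=cloud(d,K,T)
r=w[150:210,290:355].reshape(-1,3)
h=np.histogram(r[:,2],bins=np.arange(40,90,2)); print(dict(zip(h[1][:-1].astype(int),h[0])))
for lo,hi in ((76,90),(78.5,82),(65,74),(56,64.5)):
    t=r[(r[:,2]>lo)&(r[:,2]<hi)]
    if len(t)>5: print(lo,hi,len(t),t.mean(0).round(1),((t.min(0)+t.max(0))/2).round(1),(t.max(0)-t.min(0)).round(1),cv2.minAreaRect(t[:,:2].astype(np.float32)))
z=w[...,2]; m=((np.abs(z-78)<3)&(w[...,0]>515)&(w[...,1]<140)).astype(np.uint8); m[:, :315]=0; m[350:]=0
n,l,st,ce=cv2.connectedComponentsWithStats(m); k=1+np.argmax(st[1:,4]); mm=(l==k).astype(np.uint8)
cn=max(cv2.findContours(mm,0,1)[0],key=len)[:,0]; P=w[cn[:,1],cn[:,0]]
P=P[(cn[:,1]<300)]
f=least_squares(lambda a:np.hypot(P[:,0]-a[0],P[:,1]-a[1])-90,[622,28],loss='soft_l1'); print('plate',f.x,np.abs(f.fun).mean(),np.median(w[mm>0][:,2]))
a=cv2.resize(p[150:330,240:360],None,fx=5,fy=3.3,interpolation=cv2.INTER_CUBIC)
np.save('pics/w.npy',w)
# fork: points higher than 85
f=w[235:330,240:310].reshape(-1,3); t=f[(f[:,2]>100)&(f[:,2]<130)]
print('fork',len(t),t.min(0),t.max(0),cv2.minAreaRect(t[:,:2].astype(np.float32)))
a=cv2.resize(p[155:300,250:360],None,fx=5.4,fy=4.1,interpolation=cv2.INTER_CUBIC); a=cv2.resize(p[150:280,245:375],(780,600)[:1]*0 or (600,600),interpolation=cv2.INTER_CUBIC)
cv2.imwrite('pics/crop2.png',a[:,:,::-1])
```

```text
{np.int64(40): np.int64(1), np.int64(42): np.int64(31), np.int64(44): np.int64(372), np.int64(46): np.int64(166), np.int64(48): np.int64(1), np.int64(50): np.int64(1), np.int64(52): np.int64(7), np.int64(54): np.int64(3), np.int64(56): np.int64(4), np.int64(58): np.int64(7), np.int64(60): np.int64(75), np.int64(62): np.int64(609), np.int64(64): np.int64(267), np.int64(66): np.int64(8), np.int64(68): np.int64(54), np.int64(70): np.int64(140), np.int64(72): np.int64(10), np.int64(74): np.int64(1), np.int64(76): np.int64(3), np.int64(78): np.int64(40), np.int64(80): np.int64(150), np.int64(82): np.int64(70), np.int64(84): np.int64(4), np.int64(86): np.int64(0)}
76 90 267 [516.4 150.8  81.2] [516.5 150.6  80.6] [16.1 16.   8.1] ((516.4158935546875, 150.58920288085938), (15.870320320129395, 15.833046913146973), 88.14359283447266)
78.5 82 183 [516.4 150.5  80.7] [516.5 150.6  80.3] [16.1 16.   3.3] ((516.4120483398438, 150.60189819335938), (15.834441184997559, 15.819931030273438), 88.04423522949219)
65 74 278 [516.4 151.8  69.2] [516.1 150.9  68.9] [36.5 40.   7.7] ((516.013671875, 149.64137268066406), (35.53789520263672, 39.31932830810547), 49.4750862121582)
56 64.5 825 [516.1 151.2  63.1] [516.3 150.6  60.5] [43.7 43.7  8.1] ((516.2308349609375, 150.56671142578125), (43.10432434082031, 43.760555267333984), 4.760284900665283)
plate [612.26782142  27.03406526] 11.326147715813077 78.58048316232214
fork 2085 [4.50101726e+02 1.33904328e-01 1.00008292e+02] [496.26907038  77.57996486 117.52768187] ((472.323486328125, 39.108829498291016), (77.86042785644531, 44.41446304321289), 85.74222564697266)
```

View pics/crop2.png

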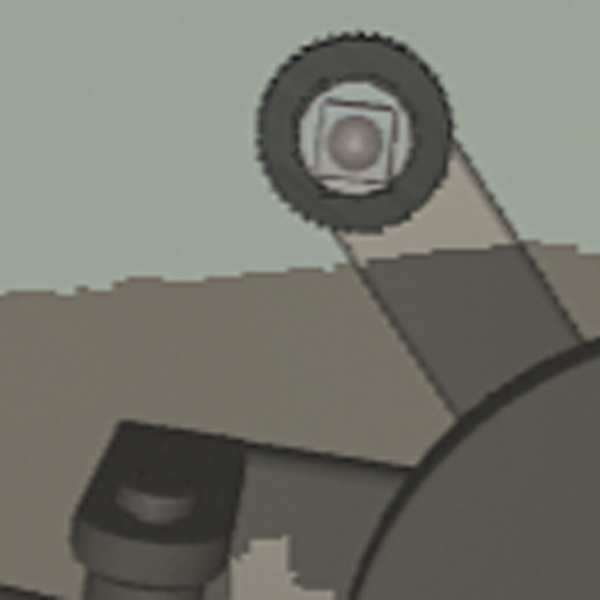

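```bash
python3 - <<'E'
from h import *
p,d,K,T=load('w2'); K=np.array(K)
def ray(u,v,z):
    c=T[:3,:3]@np.array([(u-K[0,2])/K[0,0],(v-K[1,2])/K[1,1],1]); o=T[:3,3]; return o+c*(z-o[2])/c[2]
s=130/600
for c,z in (((125,422),115),((245,442),115),((228,535),115)): print(c,ray(245+c[0]*s,150+c[1]*s,z).round(1))
a=ray(245+125*s,150+422*s,115)-ray(245+245*s,150+442*s,115); print(np.degrees(np.arctan2(-a[1],-a[0])))
w=np.load('pics/w.npy')
for u,v in ((275,247),(285,250),(295,250),(290,258)): print(u,v,w[v,u].round(1))
# lug edges: from crop (338,235)-(458,415) and (455,140)-(580,340)
for q in (((338,235),(458,415)),((455,140),(580,340))):
    A=[ray(245+c[0]*s,150+c[1]*s,45) for c in q]; b=A[1]-A[0]; print('lug',A[0].round(1),np.degrees(np.arctan2(b[1],b[0])))
E
python3 -m handwheel '-.12 .72 -.85 0 0;-.12 .72 -.85 0 0;-.12 .72 -.85 0 0;-.12 .72 -.85 0 0;0 .72 -.85 0 0;0 .72 -.85 0 0;0 .4 -.85 0 0;0 0 -.5 0 0;0 0 -.5 0 0;0 0 -.4 0 0;0 0 -.2 0 0;0 0 -.09 0 0' 20
python3 -m handwheel '0 0 0 0 0;0 0 0 0 0;0 0 0 0 1;0 0 0 0 1;0 0 0 0 1;0 0 0 0 1;0 0 0 0 1;0 0 0 0 1;0 0 0 0 1;0 0 0 0 1'
```

```text
(125, 422) [475.5  94.2 115. ]
(245, 442) [499.8  92.1 115. ]
(228, 535) [497.8  72.3 115. ]
-4.942565048207498
275 247 [472.2  70.4  45.7]
285 250 [483.7  69.5  51.3]
295 250 [494.4  69.1  46.4]
290 258 [491.2  69.1  79.1]
lug [515.4 125.3  45. ] -51.68764527059077
lug [540.4 149.5  45. ] -52.48854807406544
clock: 3.2
eef_pos: [499.1, 301.9, 16.1]
eef_rot: [-3.139, 0.001, 1.655]
wrist_force: [-0.5, 0.0, 0.0]
finger_gap: 93.7
finger_force: 0.0
clock: 4.03
eef_pos: [500.4, 301.5, 17.8]
eef_rot: [3.142, -0.0, 1.653]
wrist_force: [-0.1, 0.0, -0.5]
finger_gap: 43.9
finger_force: 0.0
```

The move lagged, and the fingers are half closed but still clear of the key. I finish the approach, then close.

```bash
python3 -m handwheel '-.02 .15 -.15 0 .5;-.01 .14 -.15 0 .5;0 0 -.04 0 .5;0 0 0 0 .5' 20
python3 -m handwheel '0 0 0 0 1;0 0 0 0 1;0 0 0 0 1;0 0 0 0 1;0 0 0 0 1;0 0 0 0 1'
```

```text
clock: 4.37
eef_pos: [498.5, 313.3, 3.2]
eef_rot: [-3.14, 0.001, 1.654]
wrist_force: [-0.6, -0.9, -0.4]
finger_gap: 46.9
finger_force: 0.0
clock: 4.87
eef_pos: [499.3, 313.0, 4.4]
eef_rot: [3.141, -0.0, 1.653]
wrist_force: [0.4, -0.7, 1.0]
finger_gap: 27.9
finger_force: 20.0
```

```bash
python3 -m handwheel '0 0 .3 0 1;0 0 .6 0 1;0 0 .6 0 1;0 0 .6 0 1;.05 -.4 .6 0 1;.05 -.6 .45 -.32 1;.06 -.6 0 -.3 1;.06 -.6 0 -.3 1;.06 -.6 0 -.4 1;.06 -.6 0 0 1;.06 -.5 0 0 1;.03 -.16 0 0 1' 30
python3 -m handwheel '0 0 0 0 1;0 0 0 0 1'
python3 - <<'E'
from h import *
s=read_state(); print(s['eef_pos'],s['eef_rot'],s['wrist_force'],s['moment'])
p,d,K,T=snap('wrist','w3')
E
```

```text
clock: 5.87
eef_pos: [516.4, 148.4, 130.9]
eef_rot: [3.141, 0.0, 1.536]
wrist_force: [0.2, 0.4, -2.2]
finger_gap: 27.8
finger_force: 30.0
clock: 6.03
eef_pos: [516.3, 151.1, 130.6]
eef_rot: [3.141, -0.0, 1.537]
wrist_force: [0.2, 0.2, -1.7]
finger_gap: 27.9
finger_force: 30.0
[516.32500455 151.09126517 130.5699591 ] [ 3.14147060e+00 -2.71530994e-04  1.53744574e+00] [ 0.19820765  0.24277159 -1.68629153] [-0.07593643  0.10194972 -0.03486216]
```

View pics/w3.png

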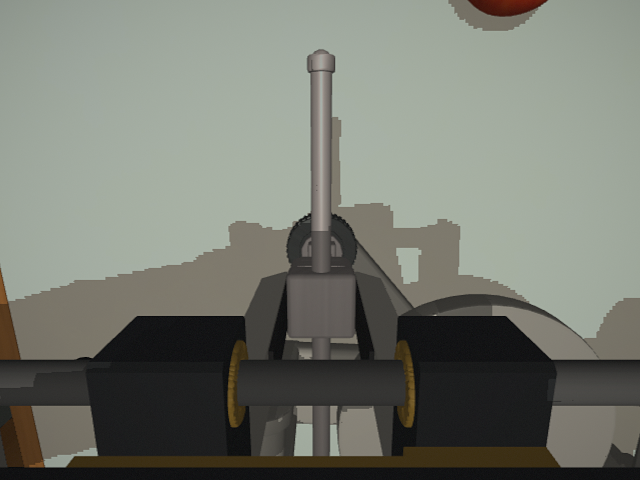

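The key's block (288–355, 272–337) sits between the pads, its bar runs upright to (321,60), and the nut shows behind at (321,245). I measure the held key against the TCP and the nut in the same picture.

Run:
```python
from h import *
p,d,K,T=load('w3'); w=cloud(d,K,T)
r=w[265:345,285:360].reshape(-1,3); t=r[(np.abs(r[:,2]-153)<5)]
print('z',np.histogram(r[:,2],bins=np.arange(120,170,4)))
print(len(t),t.mean(0),t.min(0),t.max(0),cv2.minAreaRect(t[:,:2].astype(np.float32)))
b=w[50:265,295:345].reshape(-1,3); b=b[(b[:,2]>138)&(b[:,2]<160)]; c=np.polyfit(b[:,1],b[:,0],1); print('bar ymax',b[:,1].max(),'x at 151',np.polyval(c,151),'yaw',90-np.degrees(np.arctan(c[0])),np.median(b[:,2]))
n=w[205:275,280:365].reshape(-1,3); n=n[(n[:,2]>56)&(n[:,2]<66)]; print('nut',n.min(0),n.max(0))
from scipy.optimize import least_squares
# nut rim from contour of height>56 mask
m=((w[...,2]>56)&(w[...,2]<66)).astype(np.uint8); m[:200]=0;m[275:]=0;m[:,:270]=0;m[:,370:]=0
cn=max(cv2.findContours(m,0,1)[0],key=len)[:,0]; P=w[cn[:,1],cn[:,0]]; 
E=[]
for s in(-1,1):
    pass
f=least_squares(lambda a:np.hypot(P[:,0]-a[0],P[:,1]-a[1])-22,[516,150],loss='soft_l1',f_scale=.5); print('nut c',f.x,np.median(np.abs(f.fun)))
```

```text
z (array([   0,    0,    5,   28,   41,  109,  164,  505, 4386,   88,   52,
         46]), array([120, 124, 128, 132, 136, 140, 144, 148, 152, 156, 160, 164, 168]))
4930 [516.50716896 152.27108825 153.35288564] [502.06584036 132.04989591 148.00713471] [532.32387766 168.22680192 157.99028201] ((516.1213989257812, 149.8507537841797), (36.32048797607422, 29.969940185546875), 82.84590911865234)
bar ymax 248.2572449079659 x at 151 516.3450095209868 yaw 88.14627300774221 150.11805634160578
nut [494.58498995 139.38957625  56.15848642] [538.4949098  171.94698439  65.91255242]
nut c [515.39265261 150.37375987] 1.1578281886967936
```

```bash
python3 -m handwheel '0 -.02 -.3 0 1;0 0 -.3 0 1;0 0 -.25 0 1;0 0 -.15 0 1;0 0 0 0 1;0 0 -.05 0 1;0 0 -.05 0 1;0 0 -.05 0 1;0 0 0 0 1'; python3 -c "
from h import *
s=read_state(); print(s['wrist_force'],s['moment'],s['eef_pos'])"
```

```text
clock: 6.83
eef_pos: [516.5, 150.0, 84.3]
eef_rot: [3.141, -0.0, 1.538]
wrist_force: [0.1, 0.2, -2.0]
finger_gap: 28.0
finger_force: 30.0
[ 0.0911852   0.22379492 -2.02016172] [-0.02084076  0.01296609 -0.00574756] [516.50310201 149.96331408  84.27850157]
```

```bash
for i in 1; do :; done; python3 -m handwheel '0 0 -.03 0 1;0 0 -.03 0 1;0 0 0 0 1'; python3 -m handwheel '0 0 -.04 0 1;0 0 -.03 0 1;0 0 0 0 1'; python3 -c "
from h import *
s=read_state(); print(s['wrist_force'],s['moment'],s['eef_pos'])"
```

```text
clock: 7.08
eef_pos: [516.5, 150.1, 81.9]
eef_rot: [3.141, -0.001, 1.538]
wrist_force: [0.5, 2.7, -3.1]
finger_gap: 27.8
finger_force: 30.0
clock: 7.33
eef_pos: [516.4, 150.1, 78.9]
eef_rot: [3.141, -0.0, 1.538]
wrist_force: [0.8, 4.0, -2.8]
finger_gap: 27.9
finger_force: 30.0
[ 0.75474525  3.98493    -2.83742201] [ 0.8508825  -0.17589081  0.02013248] [516.38175876 150.11831527  78.8834809 ]
```

Already sliding over the head, with a small side force in +y. I ease that way and go down to the collar.

```bash
python3 -m handwheel '0 .01 -.04 0 1;0 0 -.04 0 1;0 0 -.02 0 1;0 0 0 0 1'; python3 -m handwheel '0 0 -.02 0 1;0 0 0 0 1'; python3 -c "
from h import *
s=read_state(); print(s['wrist_force'],s['moment'],s['eef_pos'])"
```

```text
clock: 7.67
eef_pos: [516.1, 150.2, 74.6]
eef_rot: [-3.141, 0.0, 1.538]
wrist_force: [0.7, 3.4, -4.7]
finger_gap: 27.7
finger_force: 30.0
clock: 7.83
eef_pos: [516.3, 150.2, 74.4]
eef_rot: [-3.141, 0.0, 1.538]
wrist_force: [-1.4, 1.2, 1.3]
finger_gap: 27.7
finger_force: 30.0
[-1.41395314  1.1734709   1.29460768] [0.30037337 0.30567089 0.0128218 ] [516.26128799 150.23717628  74.35324122]
```

Seated: the height and the force step both fit. Now I release, turn 45° counter-clockwise around the key, and go down to the nut.

```bash
python3 -m handwheel '0 0 0 0 .25;0 0 0 0 .25;0 0 0 0 .25;0 0 0 0 .25;0 0 0 0 .25;0 .01 0 1 .25;0 0 0 1 .25;0 0 0 1 .25;0 0 0 1 .25;0 0 0 1 .25;0 0 0 1 .25;0 0 0 1 .25'
python3 -m handwheel '0 0 -.2 1 .25;0 0 -.2 1 .25;0 0 -.15 0 .25;0 0 -.09 0 .25;0 0 0 0 .25;0 0 0 0 .25'
python3 - <<'E'
from h import *
s=read_state(); print(s['eef_pos'],s['wrist_force'],s['moment'])
snap('side','s2'); p,d,K,T=snap('wrist','w4'); a=snap('scene','c2')[0]
p2=cv2.imread('pics/s2.png')[200:300,250:400]; 
o=np.hstack([cv2.resize(cv2.imread('pics/w4.png'),(533,400)),cv2.resize(p2[:,30:97],(267,400))]); cv2.imwrite('pics/v5.png',o)
E
```

```text
clock: 8.83
eef_pos: [516.4, 150.7, 74.2]
eef_rot: [-3.142, 0.0, 2.153]
wrist_force: [0.1, 0.6, 0.1]
finger_gap: 70.4
finger_force: 0.0
clock: 9.33
eef_pos: [516.4, 150.7, 48.7]
eef_rot: [-3.141, -0.0, 2.321]
wrist_force: [0.5, -0.3, 0.4]
finger_gap: 70.1
finger_force: 0.0
[516.39946661 150.69875906  48.70411823] [ 0.51405004 -0.30472575  0.40671214] [-0.03487215 -0.02621956  0.08472259]
```

View pics/v5.png

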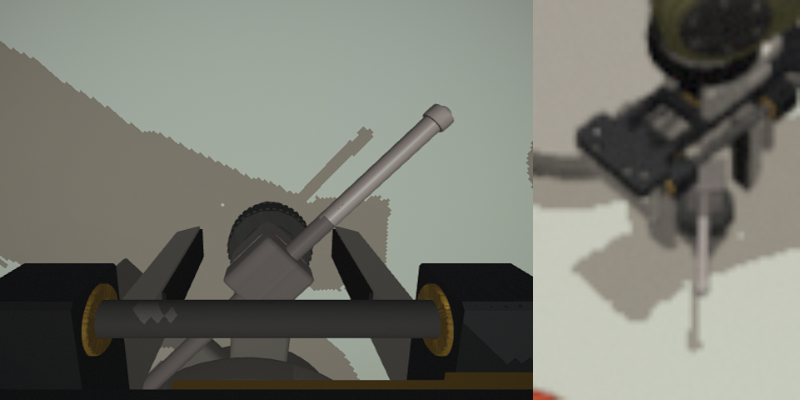

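The key stands upright on the screw with its bar running to (440,117) in the left pane. The fingers straddle the nut at (268,235). I back off 10° for clearance from the bar, then grip the nut.

```bash
python3 -m handwheel '0 0 0 -1 .25;0 0 0 -1 .25;0 0 0 0 1;0 0 0 0 1;0 0 0 0 1;0 0 0 0 1;0 0 0 0 1;0 0 0 0 1;0 0 0 0 1' 50
python3 -c "
from h import *
s=read_state(); print(s['eef_pos'],s['wrist_force'],s['moment'])"
```

```text
clock: 10.23
eef_pos: [517.2, 151.2, 49.0]
eef_rot: [3.139, 0.0, 2.15]
wrist_force: [4.2, 3.7, -0.6]
finger_gap: 43.0
finger_force: 50.0
[517.21751897 151.19771287  48.99359187] [ 4.22670307  3.65129732 -0.62195355] [ 0.62878845 -0.91094775  0.05128456]
```

```bash
cat > st.py <<'E'
from cell import read_state; import numpy as np
s=read_state(); print('t %.2f pos %s yaw %.2f F %s M %s gap %.1f'%(s['clock'],s['eef_pos'].round(1),np.degrees(s['eef_rot'][2]),s['wrist_force'].round(1),s['moment'].round(3),s['finger_gap']))
E
python3 -m handwheel '.02 .01 0 -.6 1;0 0 0 -.6 1;0 0 0 -.6 1;0 0 0 -.6 1' >/dev/null; python3 st.py
python3 -m handwheel '0 0 0 -.6 1;0 0 0 -.6 1' >/dev/null; python3 st.py
python3 -m handwheel '0 0 0 -.6 1;0 0 0 -.6 1' >/dev/null; python3 st.py
python3 -m handwheel '0 0 0 -.6 1;0 0 0 -.6 1' >/dev/null; python3 st.py
```

```text
t 10.57 pos [517.2 151.2  48.8] yaw 111.04 F [-1.5  1.1  2.1] M [-0.028  0.396  0.12 ] gap 43.2
t 10.73 pos [517.1 151.2  48.8] yaw 105.04 F [-1.5  0.3  3.1] M [-0.04   0.448  0.2  ] gap 43.0
t 10.90 pos [516.9 151.2  48.7] yaw 99.04 F [-2.9  0.9  3.2] M [-0.006  0.584  0.096] gap 43.0
t 11.07 pos [516.8 151.1  48.7] yaw 93.05 F [-2.2 -0.5  3.2] M [-0.085  0.688  0.176] gap 43.0
```

```bash
python3 -m handwheel '0 0 0 -.6 1;0 0 0 -.6 1' >/dev/null; python3 st.py
python3 -m handwheel '0 0 0 -.6 1;0 0 0 -.6 1' >/dev/null; python3 st.py
python3 -m handwheel '0 0 0 -.6 1;0 0 0 -.2 1' >/dev/null; python3 st.py
python3 -m handwheel '0 0 0 -.6 1;0 0 0 -.2 1' >/dev/null; python3 st.py
python3 -m handwheel '0 0 0 -.6 1;0 0 0 -.2 1' >/dev/null; python3 st.py
```

```text
t 11.23 pos [516.7 151.1  48.6] yaw 87.05 F [-4.4 -0.2  2.2] M [0.058 0.85  0.143] gap 43.1
t 11.40 pos [516.6 151.1  48.6] yaw 81.04 F [-4.6  0.2  3.3] M [0.027 0.976 0.107] gap 43.1
t 11.57 pos [516.5 151.2  48.5] yaw 77.03 F [-6.2  2.   4. ] M [0.187 1.226 0.167] gap 42.9
t 11.73 pos [516.5 151.2  48.5] yaw 73.06 F [-6.1  1.   3.6] M [0.175 1.307 0.138] gap 42.9
t 11.90 pos [516.4 151.2  48.5] yaw 69.06 F [-5.4  0.5  3. ] M [0.193 1.392 0.122] gap 42.8
```

```bash
cat > bar.py <<'E'
from h import *
p,d,K,T=snap('wrist','wb'); w=cloud(d,K,T); q=w.reshape(-1,3)
r=np.hypot(q[:,0]-516.4,q[:,1]-150.6); b=q[(np.abs(q[:,2]-89)<7)&(r>40)&(r<105)&(q[:,1]>155)]
# keep the bar only: dominant direction
a=np.degrees(np.arctan2(b[:,1]-150.6,b[:,0]-516.4)); h,e=np.histogram(a,bins=np.arange(0,181,3)); k=e[h.argmax()]+1.5; b=b[np.abs(a-k)<8]
c=np.polyfit(b[:,1],b[:,0],1); print(len(b),'bar yaw',90-np.degrees(np.arctan(c[0])),'x at y150.6',np.polyval(c,150.6),'r max',np.hypot(b[:,0]-516.4,b[:,1]-150.6).max(),np.median(b[:,2]))
E
python3 bar.py
python3 -m handwheel '-.01 0 0 -.6 1;0 0 0 -.2 1' >/dev/null; python3 st.py
python3 -m handwheel '0 0 0 -.6 1;0 0 0 -.2 1' >/dev/null; python3 st.py
python3 -m handwheel '0 0 0 -.6 1;0 0 0 -.2 1' >/dev/null; python3 st.py
```

```text
4753 bar yaw 80.12634168068529 x at y150.6 517.2638718761254 r max 98.01977804202303 93.92748476941316
t 12.12 pos [516.3 151.3  48.5] yaw 65.07 F [-5.1  1.4  1.5] M [0.247 1.161 0.171] gap 43.0
t 12.28 pos [516.2 151.3  48.5] yaw 61.06 F [-6.2  2.   3. ] M [0.362 1.246 0.181] gap 42.9
t 12.45 pos [516.2 151.3  48.5] yaw 57.06 F [-5.   2.4  3.1] M [0.493 1.301 0.132] gap 42.8
```

The bar is held by the fork at 80° (about 5° past the press's y axis), so the screw is stopped. I continue.

```bash
python3 -m handwheel '0 0 0 -.5 1;0 0 0 -.3 1' >/dev/null; python3 st.py
python3 -m handwheel '0 0 0 -.5 1;0 0 0 -.3 1' >/dev/null; python3 st.py
python3 -m handwheel '0 0 0 -.4 1;0 0 0 -.2 1' >/dev/null; python3 st.py
```

```text
t 12.62 pos [516.1 151.3  48.4] yaw 53.10 F [-6.3  2.1  3.2] M [0.56  1.307 0.174] gap 43.2
t 12.78 pos [516.1 151.4  48.4] yaw 49.10 F [-5.8  2.8  2.4] M [0.657 1.405 0.27 ] gap 43.3
t 12.95 pos [516.  151.4  48.4] yaw 46.13 F [-6.5  3.3  2.3] M [0.687 1.438 0.312] gap 42.9
```

Torque is rising (about 0.3 N m), so the nut is on the washer. The finger is nearing the bar, so I regrasp 60° back for the final tightening.

```bash
python3 -m handwheel '0 0 0 0 .25;0 0 0 0 .25;0 0 0 0 .25;0 0 0 0 .25;0 0 0 1 .25;0 0 0 1 .25;0 0 0 1 .25;0 0 0 1 .25;0 0 0 1 .25;0 0 0 1 .25;0 0 0 1 .25;0 0 0 1 .25'
python3 -m handwheel '0 0 0 1 .25;0 0 0 1 .25;0 0 0 1 .25;0 0 0 0 .25;0 0 0 0 .25' >/dev/null; python3 st.py; python3 bar.py
python3 -m handwheel '0 0 0 0 1;0 0 0 0 1;0 0 0 0 1;0 0 0 0 1;0 0 0 0 1;0 0 0 0 1' 50 >/dev/null; python3 st.py
```

```text
clock: 13.95
eef_pos: [516.9, 151.0, 48.7]
eef_rot: [3.141, -0.0, 1.508]
wrist_force: [0.1, -0.4, -0.2]
finger_gap: 70.5
finger_force: 0.0
t 14.37 pos [516.9 151.   48.7] yaw 100.97 F [0.2 0.9 0.7] M [-0.075  0.017  0.011] gap 70.7
4712 bar yaw 80.4580321344886 x at y150.6 516.6159457155736 r max 97.7408541631249 93.90772960087523
t 14.92 pos [516.9 151.1  48.7] yaw 101.10 F [ 1.4  0.1 -1.3] M [-0.042 -0.191 -0.019] gap 43.4
```

```bash
for r in 1; do
python3 -m handwheel '0 0 0 -.4 1;0 0 0 -.4 1' >/dev/null; python3 st.py
python3 -m handwheel '0 0 0 -.4 1;0 0 0 0 1' >/dev/null; python3 st.py
python3 -m handwheel '0 0 0 -.4 1;0 0 0 0 1' >/dev/null; python3 st.py; python3 -m handwheel '0 0 0 0 1' >/dev/null; python3 st.py; done
```

```text
t 15.08 pos [516.9 151.1  48.7] yaw 97.05 F [ 0.7  0.9 -0.6] M [-0.059 -0.128  0.399] gap 43.1
t 15.25 pos [516.8 151.1  48.7] yaw 95.04 F [ 2.3 -0.4 -0.7] M [-0.055 -0.117  0.354] gap 42.8
t 15.42 pos [516.8 151.1  48.6] yaw 93.11 F [ 0.3  0.1 -0.4] M [ 0.005 -0.12   0.241] gap 42.8
t 15.50 pos [516.8 151.1  48.6] yaw 93.22 F [ 1.3  0.4 -0.8] M [-0.033 -0.125  0.325] gap 43.1
```

```bash
python3 -m handwheel '0 0 0 -.3 1' >/dev/null; python3 st.py
python3 -m handwheel '0 0 0 -.3 1' >/dev/null; python3 st.py
python3 -m handwheel '0 0 0 -.3 1' >/dev/null; python3 st.py
python3 bar.py
```

```text
t 15.58 pos [516.8 151.1  48.6] yaw 91.75 F [ 0.2 -0.7  0.7] M [-0.032 -0.069  0.451] gap 42.9
t 15.67 pos [516.8 151.1  48.6] yaw 90.16 F [-0.3  0.2  1.4] M [-0.05  -0.061  0.414] gap 42.5
t 15.75 pos [516.7 151.1  48.6] yaw 88.66 F [0.5 0.2 0.4] M [-0.062 -0.026  0.537] gap 43.1
4745 bar yaw 79.99609997108746 x at y150.6 516.9863336223998 r max 98.04774396884252 93.96030132228859
```

```bash
python3 -m handwheel '0 0 0 -.2 1' >/dev/null; python3 st.py
python3 -m handwheel '0 0 0 0 1' >/dev/null; python3 st.py
python3 -m handwheel '0 0 0 0 .25;0 0 0 0 .25;0 0 0 0 .25;0 0 0 0 .25;0 0 0 -1 .25;0 0 0 -.7 .25' >/dev/null; python3 st.py
```

```text
t 15.88 pos [516.7 151.1  48.6] yaw 87.71 F [ 0.9 -0.6 -0.9] M [-0.003  0.021  0.553] gap 43.0
t 15.97 pos [516.7 151.1  48.6] yaw 87.63 F [ 0.1  0.2 -0.3] M [-0.037 -0.006  0.475] gap 43.2
t 16.47 pos [516.8 151.1  48.6] yaw 78.88 F [ 0.6 -0.4  0.9] M [-0.105  0.05   0.03 ] gap 70.4
```

Nut tightened to about 0.53 N m. Now I rise, grip the key and lift it off.

```bash
python3 -m handwheel '-.01 -.01 .2 .25 .25;0 0 .25 0 .25;0 0 .2 0 .25;0 0 0 0 .25;0 0 0 0 1;0 0 0 0 1;0 0 0 0 1;0 0 0 0 1;0 0 0 0 1;0 0 0 0 1;0 0 0 0 1;0 0 0 0 1' 25 >/dev/null; python3 st.py
python3 -m handwheel '0 0 .03 0 1;0 0 .05 0 1;0 0 .05 0 1;0 0 .05 0 1' >/dev/null; python3 st.py
```

```text
t 17.47 pos [516.4 150.7  74.5] yaw 80.36 F [ 2.   0.1 -1.8] M [-0.039 -0.096 -0.033] gap 27.9
t 17.80 pos [516.3 150.7  82. ] yaw 80.36 F [ 1.6 -0.3 -4.5] M [-0.108 -0.191 -0.02 ] gap 27.9
```

```bash
python3 -m handwheel '0 0 .2 0 1;0 0 .4 0 1;0 0 .4 0 1;0 0 .3 0 1;-.05 .4 0 .5 1;-.05 .6 0 .5 1;-.05 .6 0 .5 1;-.05 .6 0 .5 1;-.05 .6 0 .5 1;-.06 .6 0 .4 1;-.06 .6 0 0 1;-.06 .3 0 0 1' >/dev/null; python3 st.py
python3 -m handwheel '0 0 -.3 0 1;0 0 -.6 0 1;0 0 -.6 0 1;0 0 -.6 0 1;0 0 -.5 0 1;0 0 -.25 0 1;0 0 0 0 1' >/dev/null; python3 st.py
python3 - <<'E'
from h import *
a=snap('side','s3')[0]; b=snap('wrist','w6')[0]
o=np.hstack([cv2.resize(cv2.imread('pics/w6.png'),(500,375)),cv2.resize(cv2.imread('pics/s3.png')[140:370,220:404],(300,375))]); cv2.imwrite('pics/v7.png',o)
E
```

```text
t 18.80 pos [498.5 324.9 134.5] yaw 94.95 F [-0.5  0.2 -2.9] M [-0.073  0.047  0.05 ] gap 27.8
t 19.38 pos [498.1 321.2  17.5] yaw 94.82 F [ 0.  -0.5 -2. ] M [-0.083  0.048  0.027] gap 27.9
```

View pics/v7.png

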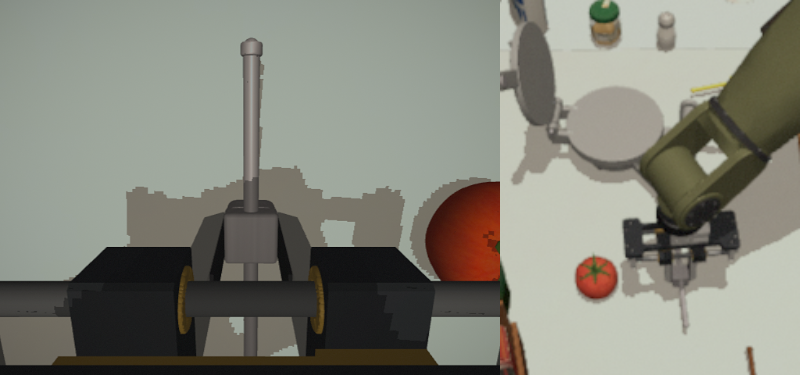

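The key hangs upright in the grip (block at (250,235) in the left pane) and the tomato is untouched. I lower the last 13 mm gently.

```bash
python3 -m handwheel '0 0 -.15 0 1;0 0 -.12 0 1;0 0 -.03 0 1;0 0 0 0 1' >/dev/null; python3 st.py
python3 -m handwheel '0 0 -.02 0 1;0 0 0 0 1' >/dev/null; python3 st.py
```

```text
t 19.82 pos [499.1 322.6   7.7] yaw 94.86 F [ 0.3  0.  -2.7] M [-0.079  0.105  0.   ] gap 27.9
t 19.98 pos [499.2 322.8   7.1] yaw 94.87 F [ 0.4  0.4 -2.9] M [-0.15   0.053 -0.049] gap 28.0
```

```bash
python3 -m handwheel '0 0 -.04 0 1;0 0 -.02 0 1;0 0 0 0 1' >/dev/null; python3 st.py
python3 -m handwheel '0 0 -.01 0 1;0 0 0 0 1' >/dev/null; python3 st.py
```

```text
t 20.23 pos [499.2 322.7   4.6] yaw 94.87 F [ 0.1  0.2 -2.9] M [-0.084  0.061 -0.008] gap 27.6
t 20.40 pos [499.2 322.7   4.6] yaw 94.86 F [-2.7 -1.3  2.4] M [-0.267  0.462 -0.012] gap 27.5
```

Contact with the worktop (force −2.9 to +2.4 N). I release and retreat upwards, placed so that the wrist camera sees the key and the screw.

```bash
python3 -m handwheel '0 0 0 0 .2;0 0 0 0 .2;0 0 0 0 .2;0 0 0 0 .2;0 0 0 0 .2;0 0 .2 0 .2;0 0 .5 0 .2;0 0 .7 0 .2;0 0 .7 0 .2;0 0 .7 0 .2;0 0 .7 0 .2;0 0 .7 0 .2' >/dev/null; python3 st.py
python3 -m handwheel '0 -.6 .6 0 .2;0 -.6 .6 0 .2;0 -.6 .6 0 .2;0 -.6 .6 0 .2;0 -.6 .2 0 .2;0 -.6 0 0 .2;0 0 0 0 .2;0 0 0 0 .2' >/dev/null; python3 st.py
python3 - <<'E'
from h import *
p,d,K,T=snap('wrist','w8'); w=cloud(d,K,T)
q=w.reshape(-1,3)
h=q[(np.abs(q[:,0]-516)<14)&(np.abs(q[:,1]-151)<14)&(q[:,2]>76)&(q[:,2]<86)]; print('head',len(h),h.mean(0),cv2.minAreaRect(h[:,:2].astype(np.float32)))
n=q[(np.abs(q[:,0]-516)<25)&(np.abs(q[:,1]-151)<25)&(np.hypot(q[:,0]-516.4,q[:,1]-150.6)>14)&(q[:,2]>56)&(q[:,2]<67)]; print('nut top',np.median(n[:,2]))
k=q[(np.abs(q[:,0]-499)<30)&(np.abs(q[:,1]-322)<100)&(q[:,2]>10)&(q[:,2]<45)]; print('key',k.mean(0),k.min(0),k.max(0),np.median(k[:,2]))
snap('scene','c9')
E
```

```text
t 21.40 pos [499.  322.6 174.4] yaw 94.86 F [0.2 0.3 0.1] M [-0.03  -0.006  0.037] gap 74.8
t 22.07 pos [499.1 178.  277. ] yaw 94.76 F [-0.   0.2 -0.5] M [-0.059  0.072 -0.024] gap 75.4
head 296 [516.28233059 151.30154477  81.05080854] ((516.4636840820312, 150.8802947998047), (16.059846878051758, 16.110549926757812), 72.79973602294922)
nut top 62.83522223269131
key [499.74654529 309.05232708  25.33014503] [484.30686874 225.67657761  12.02260381] [513.40840957 371.76199207  30.18920293] 25.36866255614987
```

View pics/w8.png

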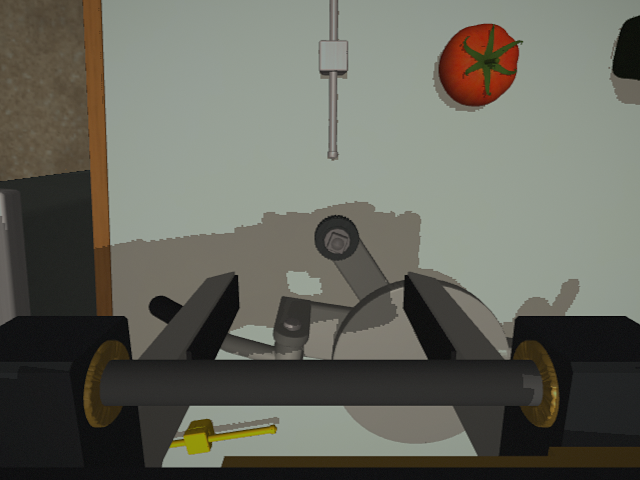

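The key stands on the worktop with its block at (333,57), clear of the press. The screw's head at (338,240) is bare and turned about 0.22 rad clockwise, within the 0.4 limit. The nut's top is at 62.8 mm, which fits it being down on the washer, and the tomato is unmoved.

```bash
python3 -c "
from cell import sign_off; print(sign_off())"
```

```text
the job is handed in; nothing more can be done
None
```

I tightened the jam nut to about 0.53 N m with the key held by the fork. The screw turned about 0.22 rad clockwise (limit 0.4), the key is back standing on the worktop about 170 mm from the screw, the bystanders were not touched, and I handed the job in at about 22 s.

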